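# Pack out a sprung heat-sink clamp with spacer plates

## Task

Pack out the clamp: add aluminium spacer plates from the rack, carrying one at a time, upright in the gap between the heat sink and the sprung jaw, pushing each right down onto the base, until the pack is snug. It is snug when the last plate no longer drops in freely but has to be pressed home against the spring, moving the jaw back a little; stop there. Leave the plates you do not need standing in the rack, and do not shift the other things on the bench.

Things in the scene. Friction and masses are not known exactly. Their poses are not given: they have to be found in the camera images.
- fixture: clamp fixture, fixed: dark steel base plate 190 x 80 x 12 mm (its x, y, z) with a finned aluminium heat sink and a sprung steel jaw. Origin: centre of the base's underside. x runs from heat sink to jaw, y along the gap, z up. Heat sink's face: x = -30 mm, 36 mm wide in y, up to z = 72 mm. The gap is open at both ends in y: fingers on a plate's narrow edges pass outside heat sink and jaw.
- heatsink: heat sink, fixed on the fixture. Origin: foot of its flat face, which looks to +x, on the base's top (12 mm up), mid-width; axes as the fixture's. Plates stand on the base against this face, width along y, side by side towards +x. Gap to the jaw: not told, fits a pack of 1, 2 or 3 plates; its last plate is 2 to 3.2 mm too thick and pushes the jaw back; fewer leave it loose.
- gap_in (a point): point in the gap on the fixture's y = 0 line, on the base's top, 4 mm off the heat sink's face: where the first plate's foot goes. The sprung jaw opposite, 34 mm wide in y, is at rest on its stop until a pack pushes it back; spring 3 N plus 1 N per mm. Its face is upright to 46 mm above the bench, then leans back as a lead-in, 10 mm in x, up to 74 mm. Grey carriage behind: 46 mm above the base.
- rack: black plastic rack 152 x 40 mm, fixed, with four open slots across it at x = -51, -17, 17, 51 mm; ribs 34 mm wide in y, up to 24 mm above the bench, slot floor 4 mm above the bench. Origin: centre of its underside; x along the row of slots, z up.
- plate0_mid (a point): aluminium spacer plate, 8 mm thick (x) x 50 wide (y) x 75 high (z), 80 g, upright in a rack slot, thickness along the rack's x; all four alike. Point: its centre. Hold it by the top 16 mm of its narrow edges, for plates side by side have level tops (87 mm over the bench): let go just above them, then push it home with shut fingers. A loose plate drops home; the snug one sticks out 10 mm or more until pressed with 5 to 18 N.
- plate0: the same plate; its origin is the middle of its underside
- plate1_mid (a point): aluminium spacer plate, 8 mm thick (x) x 50 wide (y) x 75 high (z), 80 g, upright in a rack slot, thickness along the rack's x; all four alike. Point: its centre.
- plate1: the same plate; its origin is the middle of its underside
- plate2_mid (a point): aluminium spacer plate, 8 mm thick (x) x 50 wide (y) x 75 high (z), 80 g, upright in a rack slot, thickness along the rack's x; all four alike. Point: its centre.
- plate2: the same plate; its origin is the middle of its underside
- plate3_mid (a point): aluminium spacer plate, 8 mm thick (x) x 50 wide (y) x 75 high (z), 80 g, upright in a rack slot, thickness along the rack's x; all four alike. Point: its centre.
- plate3: the same plate; its origin is the middle of its underside
- tape: bystander: roll of masking tape, 90 mm across, 20 mm high, lying flat; origin: centre of its underside
- marker: bystander: white and blue marker, 120 mm long (x), 14 mm thick, lying; origin: on the bench under its barrel's middle
- adapter: bystander: small red plug adapter, 80 x 28 x 18 mm, lying; origin: on the bench under its red body's middle
- driver: bystander: screwdriver, lying on the bench
- tin: bystander: open steel tin, 66 mm across, 45 mm high; origin: centre of its underside
Things that resemble listed ones, but are neither listed nor needed, are in the scene too. What is shaped like the fixture but green is not meant. Leave any green look-alike of the plate3 alone.

How it is judged:
By the outcome, as a careful person would: the job done as asked, in the order asked, and still so for the second after the job is handed in, with the robot touching nothing.
It also fails if it takes over 70 s, if anything falls off the work surface, if the arm or the gripper's body presses on something with over 40 N, if the wrist force passes 120 N, or if a joint passes its speed limit or range.

## Robot

A 6-joint arm with a two-finger parallel gripper is mounted at the origin on the work surface. World frame = base frame: x ahead of the robot, y to its left, z up, the work surface at z = 0. Lengths are in m, angles in rad, forces in N, time in s.
With the tool pointing down it reaches from about 0.375 to 0.9 m from the base axis. Payload 3.1 kg.
Tool frame: the origin (TCP) lies on the centre line of the jaws, within the pads' length; the fingertips stand robot.tcp_to_tips ahead of it and the grasp point (between the pads) lies 3 mm ahead of it (robot.tcp_to_tips is the distance from the TCP to the fingertips, in m); z points along the fingers, y is the line along which they close (so a half turn about z gives the same grasp; the last joint's range is limited). The gripper opens to 87 mm and grips with 3 to 60 N. Pads are 19 mm wide; open, the fingers measure 117 mm over their backs; the gripper's body (75 mm by 190 mm) begins 51 mm behind the grasp point.
Start: joints at [-1.302, 0.527, 1.433, -0, 1.181, -0.178], TCP at [0.271, -0.563, 0.223] pointing down, gripper open.
Joint ranges: [-3.08, 3.08], [-0.75, 2.2], [0.22, 2.44], [-1.43, 4.57], [0, 2.65], [-2.85, 2.85]. Speed limits (rad/s): [2.79, 2.79, 3.14, 3.14, 3.14, 3.14].

## Interface

Orientations are given as a unit quaternion [x, y, z, w].
In Python, from rig import robot gives the robot as it stands. The module is installed in compiled form; this text tells all that it offers.
- The arm moves only by the shell command python3 -m jog 'ROWS' [FORCE]. ROWS is JSON, one flat list of numbers, 5 for each row, row after row: the finger opening in m, from 0 to 0.087, then the shift along the tool's x, y, z in m, then the turn about the tool's z in units of 10 degrees (1.0 is 10 degrees). In form: [claw, x, y, z, roll, claw, x, y, z, roll, ...]. A call has 1 to 20 rows; each row shifts and turns the commanded pose from where the row before left it, along the tool's axes as they then stand; what a row does not reach is not made up. A row lasts 1/8 s, in which the tool goes at most 62.5 mm and 10.7 degrees, less where a joint would pass 70% of its speed; a pose out of reach is approached as far as the arm can. A call with a gripper value outside its range is refused whole. The fingers move at their own pace and stop on an object; FORCE is the grip in N (left out, the last holds). Time passes only in rows, so rows that do not move let the fingers close. It gives the time, the measured TCP pose, the force, the opening and the grip force at its end, in the units of the state.
- robot.get_obs(): the state, without advancing time (a new reading comes with each control period).
- robot.camera(name): name is "side" or "top" or "wrist"; returns the picture (420x560x3 uint8, blue, green, red); there is no depth.
- robot.camera_model(name): a dict with "fx", "fy", "cx", "cy" (pixels), "R" (3x3) and "t" (3): a world point X has camera coordinates R X + t; the wrist camera has in their place "tool_from_camera" (4x4, takes a point from camera to tool coordinates, whose origin is the TCP and whose axes are the flange's). Camera axes: x right, y down, z forward; pixel columns grow to the right and rows downward; lengths in m; the calibration is good to about 2 mm. A picture is of the moment at which its call begins: read the wrist's pose just before it. camera_model takes no time and is no camera call.
- robot.hand_in(): hands the job in; it is judged then, once.
Trained networks look in the newest picture that a camera, given by its name, has taken for a name from the list of things; names that differ only in an ending like _2 or _b are one class to them, and where a whole thing is asked for, a point or a joint stands for the part that bears it (a point fixed in the world has none). Each returns a list of dicts, best first, with "conf" (0 to 1); they miss things now and then, are a little off and sometimes report something else, mostly with a low value. They report only what shows in the picture. A call takes as long as a camera call. They do not tell look-alikes from the thing itself.
- robot.look_for(camera, label): "extent" ([centre column, centre row, width, height] in pixels, round what is visible of it).
- robot.outline_of(camera, label): "region" (420x560 bool, what is visible of it) and "extent" ([centre column, centre row, width, height] in pixels, round what is visible of it).
The state is a dict: "time": time; "q": joint angles; "joint_velocities": joint speeds; "joint_torque": joint torques, N m; "position": TCP position; "tool_rot": TCP orientation; "ft_force": force on the tool from outside, world axes, zero at the start; "moment": the same for the moment, N m; "grip_width": finger opening in m; "grip_force": force on a finger pad.
Only numpy, scipy, OpenCV 4.12 (cv2) and the standard library are available. Lean on these libraries where they do the work, as an engineer would, in place of code of your own. Each camera call takes 0.05 s, during which the arm holds its last target. There are 200 camera calls.

## Working session

There is one attempt and no reset: what is moved stays moved. The work goes in short steps, Python scripts to look and compute and a shell command to move; the robot and the scene stay as the last step left them, time stands still between calls to the robot, and variables do not carry over. Pictures are saved under pics/ and viewed, at most 10 in all, crops included, and the job is handed in when it is done.

```bash
mkdir -p pics; cat > h.py <<'E'
import numpy as np, cv2
from rig import robot
from scipy.spatial.transform import Rotation as Rn
def ray(cam,uv):
    m=robot.camera_model(cam); d=np.array([(uv[0]-m['cx'])/m['fx'],(uv[1]-m['cy'])/m['fy'],1.])
    if cam=='wrist':
        o=robot.get_obs(); T=np.eye(4);T[:3,:3]=Rn.from_quat(o['tool_rot']).as_matrix();T[:3,3]=o['position']
        M=T@np.array(m['tool_from_camera']); return M[:3,3],M[:3,:3]@d
    R=np.array(m['R']);t=np.array(m['t']); return -R.T@t,R.T@d
def at_z(cam,uv,z):
    c,d=ray(cam,uv); return c+d*(z-c[2])/d[2]
def proj(cam,X):
    m=robot.camera_model(cam)
    if cam=='wrist':
        o=robot.get_obs(); T=np.eye(4);T[:3,:3]=Rn.from_quat(o['tool_rot']).as_matrix();T[:3,3]=o['position']
        M=np.linalg.inv(T@np.array(m['tool_from_camera'])); p=M[:3,:3]@np.array(X)+M[:3,3]
    else: p=np.array(m['R'])@np.array(X)+np.array(m['t'])
    return np.array([m['fx']*p[0]/p[2]+m['cx'],m['fy']*p[1]/p[2]+m['cy']])
E
python3 - <<'E'
from h import *
o=robot.get_obs(); print({k:np.round(v,3) for k,v in o.items()}); print(robot.tcp_to_tips)
a=robot.camera('top');b=robot.camera('side');
cv2.imwrite('pics/top.png',cv2.resize(a,(800,600)));cv2.imwrite('pics/side.png',cv2.resize(b,(800,600)))
cv2.imwrite('top0.png',a);cv2.imwrite('side0.png',b)
for n in ['fixture','heatsink','rack','plate0','plate3','tin','tape']:
  for c in ['top','side']:
    for r in robot.look_for(c,n)[:6]: print(n,c,round(r['conf'],2),np.round(r['extent']))
for c in ['top','side']:
  m=robot.camera_model(c); print(c,-np.array(m['R']).T@m['t'],np.round(m['R'],2),m['fx'])
E
```

```text
{'time': np.float64(0.0), 'q': array([-1.301,  0.528,  1.434, -0.   ,  1.181, -0.178]), 'joint_velocities': array([-0.001,  0.001,  0.   ,  0.   ,  0.001,  0.   ]), 'joint_torque': array([  0.   , -44.004, -17.66 ,   0.063,   0.058,  -0.   ]), 'position': array([ 0.27 , -0.563,  0.222]), 'tool_rot': array([ 0.975,  0.222, -0.   , -0.001]), 'ft_force': array([ 0.696, -0.248, -0.261]), 'moment': array([ 0.052, -0.027,  0.046]), 'grip_force': np.float64(0.0), 'grip_width': np.float64(0.087)}
0.022
fixture top 0.78 [193. 278.  33.  74.]
fixture top 0.74 [215. 188.  51.  72.]
fixture top 0.64 [322. 215.  23.   7.]
fixture side 0.61 [202. 168.  71.  31.]
fixture side 0.58 [286. 175.  71.  34.]
fixture side 0.19 [355. 223.  30.  16.]
heatsink top 0.63 [210. 202.  15.  18.]
heatsink top 0.51 [193. 297.  18.  13.]
heatsink side 0.72 [273. 168.  16.  21.]
heatsink side 0.69 [183. 165.  16.  26.]
rack top 0.69 [313. 199.  24.  49.]
rack side 0.96 [289. 257.  64.  29.]
rack side 0.73 [283. 223.  45.   9.]
rack side 0.46 [294. 247.  11.  33.]
plate0 top 0.65 [315. 204.  21.   6.]
plate0 top 0.54 
[... 442 characters left out ...]
]
plate3 top 0.45 [320. 217.  22.   6.]
plate3 side 0.82 [348. 258.  27.  28.]
plate3 side 0.76 [282. 250.  12.  35.]
plate3 side 0.71 [312. 243.  18.  34.]
plate3 side 0.65 [266. 252.  11.  37.]
plate3 side 0.53 [296. 247.  12.  37.]
plate3 side 0.38 [258. 350.  36.  38.]
tin top 0.93 [396. 231.  26.  24.]
tin side 0.88 [258. 348.  32.  41.]
tape top 0.62 [154. 164.  37.  32.]
tape top 0.35 [314. 190.  20.   5.]
tape side 0.73 [303. 142.  30.  20.]
top [0.4080447  0.01027733 1.23771562] [[ 0.03 -1.    0.03]
 [-1.   -0.03 -0.07]
 [ 0.08 -0.03 -1.  ]] 435.16271438835014
side [ 0.45093109 -0.66804288  0.73765518] [[ 1.   -0.07  0.  ]
 [-0.05 -0.72 -0.7 ]
 [ 0.05  0.69 -0.72]] 379.9595416297167
```

```bash
python3 - <<'E'
from h import *
a=cv2.imread('top0.png')
cv2.imwrite('pics/topc.png',cv2.resize(a[130:330,140:420],(800,571),interpolation=cv2.INTER_CUBIC))
E
```

```text
(no output)
```

View pics/topc.png

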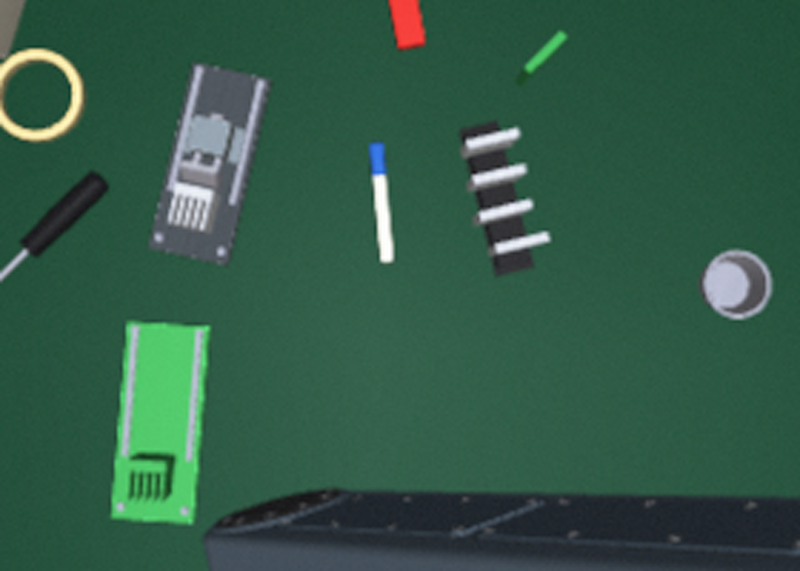

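View pics/side.png

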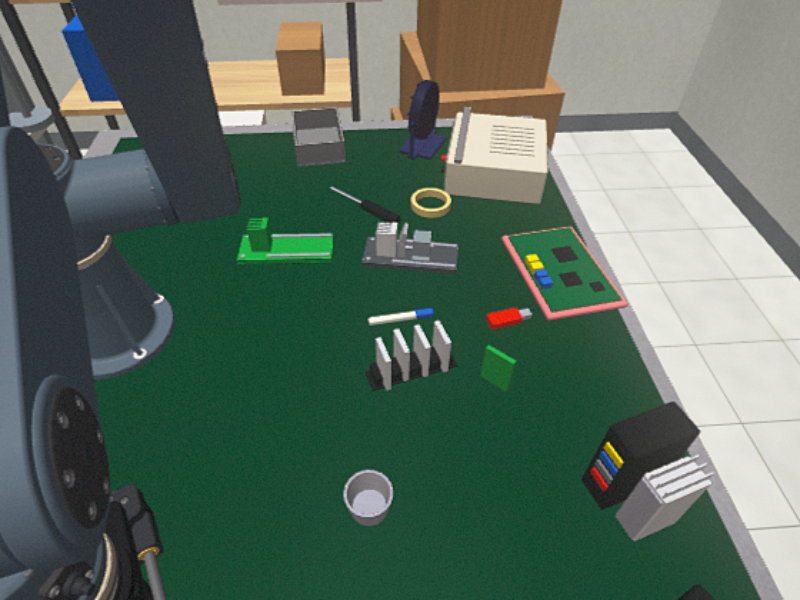

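Top crop: the steel fixture is at crop (210,165), with its heat sink at the lower end (190,205) and the jaw towards the top. Its green look-alike at (160,420) is to be ignored. The four grey plates are in the black rack at (490,143), (497,177), (503,212) and (520,244). A green plate at (545,55) is a look-alike and is also to be ignored.

```bash
python3 - <<'E'
from h import *
f=lambda p:(p[0]/800*280+140-.5*0,p[1]/571*200+130)
def rep(n,P,z):
    W=np.array([at_z('top',f(p),z)[:2] for p in P]); print(n,np.round(W,4).tolist(),'mean',W.mean(0).round(4)); return W
b=rep('base',[(197,65),(268,78),(228,264),(152,245)],.012)
print([np.linalg.norm(b[i]-b[i-1]) for i in range(4)]); u=(b[0]+b[1]-b[2]-b[3]);print('yaw fixture x',np.degrees(np.arctan2(u[1],u[0])))
r=rep('rack',[(462,128),(497,122),(533,268),(497,274)],.012)
u=(r[0]+r[1]-r[2]-r[3]);print('yaw rack',np.degrees(np.arctan2(u[1],u[0])))
for p in [((470,148),(520,132)),((475,184),(526,168)),((480,218),(532,203)),((498,250),(549,236))]:
    w=rep('plate',p,.079); d=w[1]-w[0]; print(np.linalg.norm(d),np.degrees(np.arctan2(d[1],d[0])))
o=robot.get_obs();print(robot.camera_model('wrist')); print(Rn.from_quat(o['tool_rot']).as_matrix().round(3))
E
```

```text
base [[0.6428, 0.1812], [0.6321, 0.1104], [0.4461, 0.1429], [0.4626, 0.2179]] mean [0.5459 0.1631]
[np.float64(0.18391737536822617), np.float64(0.0715428135769826), np.float64(0.18881966601220984), np.float64(0.07677549161763338)]
yaw fixture x -10.706909802941388
rack [[0.5883, -0.0839], [0.5955, -0.1187], [0.4509, -0.1576], [0.444, -0.1221]] mean [ 0.5197 -0.1206]
yaw rack 14.947969028942461
plate [[0.5597, -0.0867], [0.5764, -0.1336]] mean [ 0.5681 -0.1102]
0.049721703302370975 -70.37597391403528
plate [[0.5258, -0.0923], [0.5425, -0.14]] mean [ 0.5341 -0.1161]
0.05050593461937812 -70.78744037269315
plate [[0.494, -0.0977], [0.5096, -0.1463]] mean [ 0.5018 -0.122 ]
0.051018639581116194 -72.19052730146052
plate [[0.4645, -0.1153], [0.479, -0.1629]] mean [ 0.4717 -0.1391]
0.04979028800374109 -73.00913455477362
{'fx': 338.8304693728443, 'fy': 338.8304693728443, 'cx': 281.84328438149896, 'cy': 212.221962965778, 'tool_from_camera': array([[ 1.52283021e-03, -9.59811157e-01, -2.80642519e-01,
         7.79612653e-02],
       [ 9.99997855e-01,  1.06757390e-03,  1.77506103e-03,
         1.12788480e-05],
       [-1.40411675e-03, -2.80644620e-01,  9.59810724e-01,
        -1.61406348e-01],
       [ 0.00000000e+00,  0.00000000e+00,  0.00000000e+00,
         1.00000000e+00]])}
[[ 0.901  0.433  0.   ]
 [ 0.433 -0.901 -0.   ]
 [ 0.     0.    -1.   ]]
```

```bash
python3 -m jog '[0.087,0.02,-0.015,-0.003,0,0.087,0.042,-0.029,-0.003,0,0.087,0.045,-0.032,-0.003,0,0.087,0.045,-0.032,-0.003,0,0.087,0.045,-0.032,-0.003,0,0.087,0.045,-0.032,-0.003,0,0.087,0.045,-0.032,-0.003,0,0.087,0.045,-0.032,-0.003,0,0.087,0.045,-0.032,-0.003,0,0.087,0.035,-0.02,-0.003,0,0.087,0.005,-0.004,-0.003,0.9,0.087,0,0,0,0]' 25
python3 - <<'E'
from h import *
o=robot.get_obs();R=Rn.from_quat(o['tool_rot']).as_matrix();print(o['position'],np.degrees(np.arctan2(R[1,0],R[0,0])))
a=robot.camera('wrist');cv2.imwrite('w1.png',a);cv2.imwrite('pics/w1.png',cv2.resize(a,(800,600)))
for n in ['plate0','rack','fixture']:
  for r in robot.outline_of('wrist',n)[:5]: print(n,round(r['conf'],2),np.round(r['extent']))
E
```

```text
time: 2.3
position: [0.5198, -0.1175, 0.2568]
tool_rot: [0.989, 0.147, 0.0, -0.0]
ft_force: [0.0, -0.9, -0.3]
grip_width: 0.0869
grip_force: 0.0
[ 0.51981444 -0.11752208  0.25680678] 16.912435840983076
plate0 0.98 [279. 198.  47.  21.]
plate0 0.91 [285. 169.  51.  15.]
plate0 0.73 [357.  67.  62.  42.]
plate0 0.71 [288. 136.  50.  14.]
rack 0.97 [282. 166.  29. 107.]
fixture 0.56 [ 21. 231.  39.  64.]
```

View pics/w1.png

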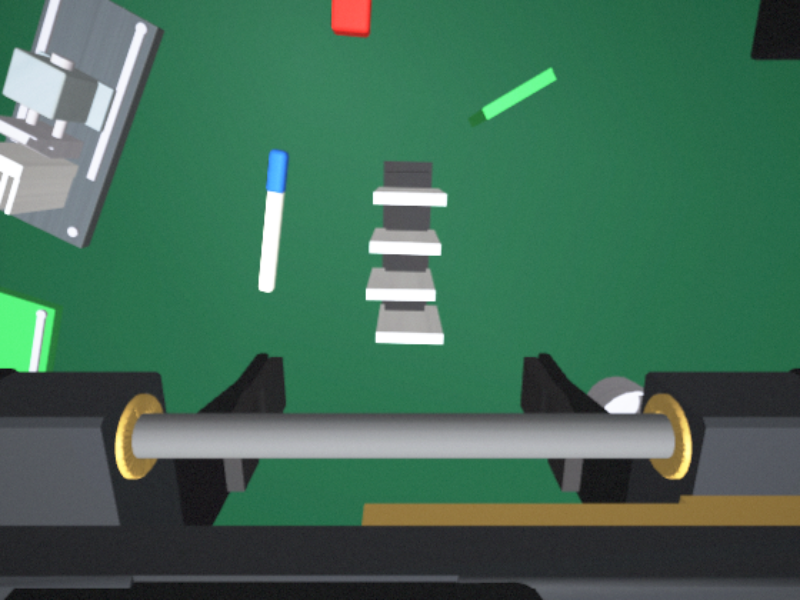

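The wrist view (800 px scale) shows the four grey tops at rows 199, 248, 295 and 338, centred near column 405 and parallel to the image's u axis. The green plate is at (515,97) and the fixture is cut off at upper left.

```bash
python3 - <<'E'
from h import *
o=robot.get_obs();R=Rn.from_quat(o['tool_rot']).as_matrix();p=o['position']
s=.7
for n,(l,r) in dict(A=((374,199),(446,199.5)),B=((370,248),(440,248.5)),C=((367,295),(435,295)),D=((377,338),(442,338))).items():
    a=at_z('wrist',(l[0]*s,l[1]*s),.079);b=at_z('wrist',(r[0]*s,r[1]*s),.079);d=b-a;c=(a+b)/2
    print(n,c.round(4),'len',np.linalg.norm(d).round(4),'dir',np.degrees(np.arctan2(d[1],d[0])).round(1),'tool shift',(R.T@(c-p)).round(4))
E
```

```text
A [ 0.572  -0.1095  0.079 ] len 0.0494 dir -73.6 tool shift [0.0533 0.0054 0.1773]
B [ 0.5385 -0.1161  0.079 ] len 0.0494 dir -73.6 tool shift [0.0194 0.0021 0.1774]
C [ 0.505  -0.1232  0.079 ] len 0.0493 dir -73.2 tool shift [-0.0148 -0.0007  0.1774]
D [ 0.475  -0.1389  0.079 ] len 0.0484 dir -73.2 tool shift [-0.048   0.0056  0.1774]
```

```bash
python3 -m jog '[0.087,0.03,0.003,0.03,0,0.087,0.0233,0.0024,0.04,0,0.087,0,0,0.04,0,0.087,0,0,0.035,0,0.087,0,0,0.02,0,0.087,0,0,0.006,0,0.08,0,0,0,0,0.045,0,0,0,0,0.045,0,0,0,0,0.045,0,0,0,0,0.045,0,0,0,0]' 25
python3 - <<'E'
from h import *
o=robot.get_obs();print(o['grip_width'],o['grip_force'],o['ft_force'])
E
```

```text
time: 3.88
position: [0.5728, -0.1095, 0.0858]
tool_rot: [0.989, 0.145, 0.0, 0.0]
ft_force: [-0.3, -0.1, 0.1]
grip_width: 0.0494
grip_force: 0.0
0.04938882014906778 0.0 [-0.28851523 -0.10400763  0.07483212]
```

```bash
python3 -m jog '[0.04,0,0,0,0,0.04,0,0,0,0]' 25; python3 -m jog '[0.04,0,0,-0.01,0,0.04,0,0,-0.03,0,0.04,0,0,-0.05,0,0.04,0,0,-0.05,0,0.04,0,0,-0.02,0,0.04,0,0,0,0]'
```

```text
time: 4.12
position: [0.5727, -0.1094, 0.0854]
tool_rot: [0.989, 0.145, -0.0, -0.0]
ft_force: [-1.0, -0.2, 0.3]
grip_width: 0.041
grip_force: 0.0
time: 4.88
position: [0.5739, -0.1099, 0.2481]
tool_rot: [0.989, 0.145, 0.002, 0.001]
ft_force: [0.4, 0.1, -0.8]
grip_width: 0.0398
grip_force: 0.0
```

```bash
python3 - <<'E'
from h import *
o=robot.get_obs();R=Rn.from_quat(o['tool_rot']).as_matrix();print(o['position'],np.degrees(np.arctan2(R[1,0],R[0,0])))
a=robot.camera('wrist');cv2.imwrite('w2.png',a);b=robot.camera('side');cv2.imwrite('s2.png',b)
cv2.imwrite('pics/w2.png',np.hstack([cv2.resize(a,(480,360)),cv2.resize(b[180:300,220:380],(320,240)).copy() if 0 else cv2.resize(b[170:305,230:350],(320,360))]))
for r in robot.look_for('wrist','plate0')[:5]: print(round(r['conf'],2),np.round(r['extent']))
E
```

```text
[ 0.57385531 -0.10987296  0.24806774] 16.663100496577854
0.8 [279. 188.  47.  24.]
0.75 [274. 218.  50.  23.]
0.7 [278. 275.  46.  31.]
0.64 [271. 248.  50.  29.]
0.62 [346. 126.  59.  34.]
```

View pics/w2.png

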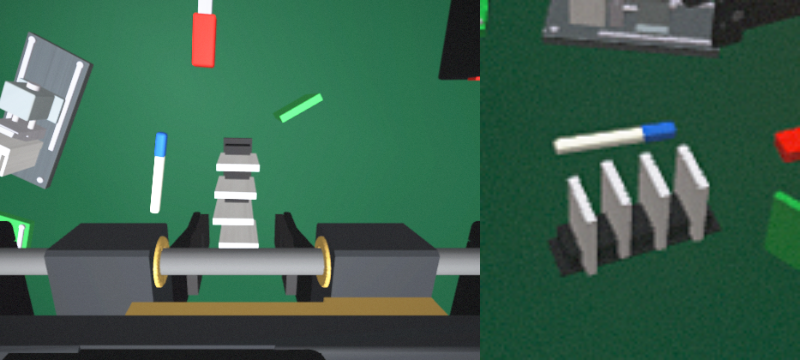

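```bash
python3 - <<'E'
from h import *
o=robot.get_obs()
print('A pred',proj('wrist',[.572,-.1095,.079]),'tips',[ (proj('wrist',np.array(o['position'])+Rn.from_quat(o['tool_rot']).apply([x,y,.022]))*480/560).round() for y in (-.02,.02) for x in (-.0095,.0095)])
# side triangulation of A top ends vs top cam ends
print('A ends pred side', [proj('side',[.572+s*.0073,-.1095-s*.024,.079]).round(1) for s in(-1,1)])
print('A ends pred top', [proj('top',[.572+s*.0073,-.1095-s*.024,.079]).round(1) for s in(-1,1)])
a=cv2.imread('w2.png');b=cv2.imread('s2.png')
x=cv2.resize(a[150:400,180:380],(480,600),interpolation=cv2.INTER_CUBIC); y=cv2.resize(b[215:295,255:325],(320,366),interpolation=cv2.INTER_CUBIC)
y=np.vstack([y,np.zeros((234,320,3),np.uint8)]);cv2.imwrite('pics/z2.png',np.hstack([x,y]))
E
```

```text
A pred [282.14717859 194.7486085 ] tips [array([212., 229.]), array([211., 203.]), array([270., 229.]), array([271., 203.])]
A ends pred side [array([305.1, 225.4]), array([314.3, 241. ])]
A ends pred top [array([304.1, 180. ]), array([322. , 175.2])]
```

View pics/z2.png

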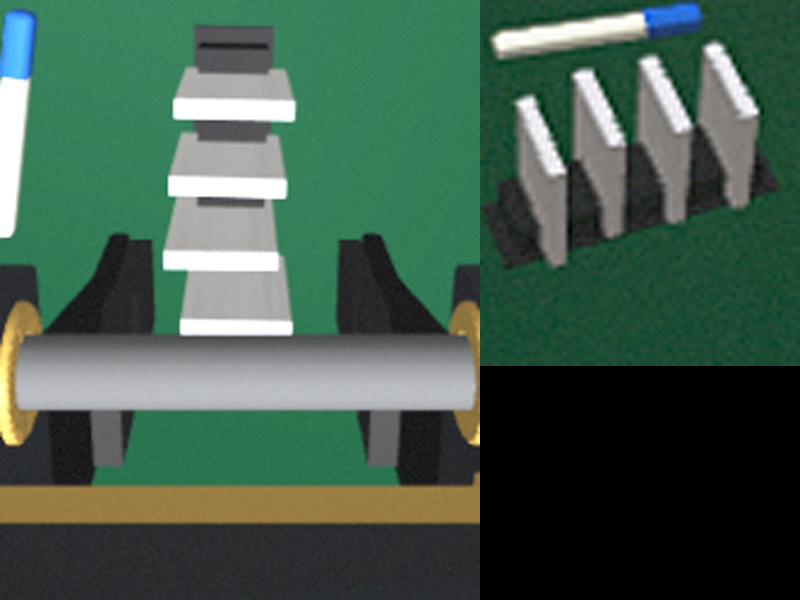

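The close crop shows why the grasp missed. The finger ends project to where tool z is about 0, both by row and by their apparent spacing, so the real tips sit about 20 mm short of the stated tips and closed above the plate. The plates have not moved. I'll grasp lower.

```bash
python3 -m jog '[0.08,0,-0.002,0.015,0,0.08,0,0,0.03,0,0.08,0,0,0.035,0,0.08,0,0,0.035,0,0.08,0,0,0.03,0,0.08,0,0,0.025,0,0.08,0,0,0.01,0,0.06,0,0,0,0,0.04,0,0,0,0,0.04,0,0,0,0,0.04,0,0,0,0,0.04,0,0,0,0]' 25
```

```text
time: 6.52
position: [0.5726, -0.1077, 0.0663]
tool_rot: [0.989, 0.145, 0.001, 0.0]
ft_force: [-0.7, 1.1, 3.8]
grip_width: 0.0493
grip_force: 25.0
```

```bash
python3 -m jog '[0.04,0,0,-0.01,0,0.04,0,0,-0.03,0,0.04,0,0,-0.05,0,0.04,0,0,-0.04,0,0.04,0.005,-0.03,-0.01,0,0.04,0.005,-0.045,0,0,0.04,0.005,-0.045,0,0,0.04,0.005,-0.045,0,0,0.04,0,-0.03,0,0.7,0.04,0,-0.005,0,1,0.04,0,0,0,1,0.04,0,0,0,0,0.04,0,0,0,0]' 25
python3 - <<'E'
from h import *
o=robot.get_obs();R=Rn.from_quat(o['tool_rot']).as_matrix();print(o['position'],np.degrees(np.arctan2(R[1,0],R[0,0])),R[2])
a=robot.camera('wrist');cv2.imwrite('w3.png',a);cv2.imwrite('pics/w3.png',cv2.resize(a,(800,600)))
for n in ['fixture','heatsink']:
  for r in robot.outline_of('wrist',n)[:5]: print(n,round(r['conf'],2),np.round(r['extent']))
E
```

```text
time: 8.15
position: [0.5345, 0.0898, 0.2056]
tool_rot: [0.996, -0.089, 0.0, 0.0]
ft_force: [-0.6, -0.4, -0.2]
grip_width: 0.0497
grip_force: 25.0
[0.53447229 0.08977036 0.20562899] -10.216771609074204 [ 7.14251918e-06  8.64008828e-06 -1.00000000e+00]
fixture 0.83 [207. 182.  80. 176.]
fixture 0.7 [229. 336.  44.  32.]
heatsink 0.56 [201. 245.  48.  55.]
```

View pics/w3.png

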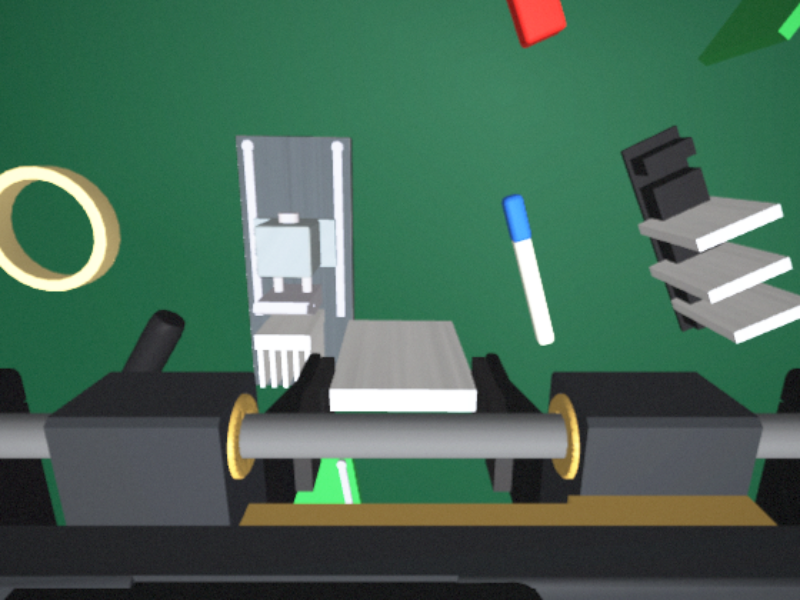

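The plate is held upright: top edge at rows 390–410, foot at row 321 (800 px scale). The fixture lies at left with base corners (237,138) and (350,138), the jaw near (287,300) and the heat sink fins at (283,360).

```bash
cat >> h.py <<'E'
def fx(c,yaw): # fixture -> world
    a=np.radians(yaw); M=np.array([[np.cos(a),-np.sin(a),0],[np.sin(a),np.cos(a),0],[0,0,1]])
    return lambda x,y,z: M@np.array([x,y,z])/1000+np.array([c[0],c[1],0])
def draw(img,cam,F):
    def L(P,col):
        q=np.array([proj(cam,F(*p)) for p in P]); cv2.polylines(img,[np.round(q*16).astype(np.int32)],False,col,1,cv2.LINE_AA,4)
    L([(-95,-40,12),(95,-40,12),(95,40,12),(-95,40,12),(-95,-40,12)],(0,255,255))
    L([(-30,-18,12),(-30,-18,72),(-30,18,72),(-30,18,12)],(0,0,255))
    for g,c in ((5.4,(255,0,0)),(13.4,(255,0,255)),(21.4,(255,255,0))):
        L([(-20+g,-17,74),(-20+g,17,74)],c)
E
python3 - <<'E'
from h import *
W=lambda p:at_z('wrist',(p[0]*.7,p[1]*.7),.012)[:2]
tl,tr,l2,r2=W((237,138)),W((350.5,138)),W((252,345)),W((353,315))
print(tl,tr,np.linalg.norm(tl-tr))
yl=np.degrees(np.arctan2(*(tl-l2)[::-1]));yr=np.degrees(np.arctan2(*(tr-r2)[::-1]));ye=np.degrees(np.arctan2(*(tl-tr)[::-1]))-90
print(yl,yr,ye); yaw=(yl+yr)/2
a=np.radians(yaw);c=(tl+tr)/2-.095*np.array([np.cos(a),np.sin(a)]);print(c,yaw)
F=fx(c,yaw); im=cv2.imread('w3.png')
o=robot.get_obs();R=Rn.from_quat(o['tool_rot']).as_matrix()
print('plate1 spot',F(-25,0,12),'tool shift',R.T@(F(-25,0,12)-o['position']))
S=4; big=cv2.resize(im,None,fx=S,fy=S,interpolation=cv2.INTER_CUBIC)
_p=proj
import h
h.proj=lambda cam,X:_p(cam,X)*S
draw(big,'wrist',F); cv2.imwrite('pics/z3.png',cv2.resize(big[85*S:285*S,150*S:300*S],(450,600)))
E
```

```text
[0.64728837 0.18631402] [0.63332208 0.10875155] 0.0788098576949508
-11.316082074551362 -11.083141150187096 -10.207590445261843
[0.54711436 0.16598441] -11.199611612369228
plate1 spot [0.52259045 0.17084011 0.012     ] tool shift [-0.02626354 -0.07768069  0.19349243]
```

View pics/z3.png

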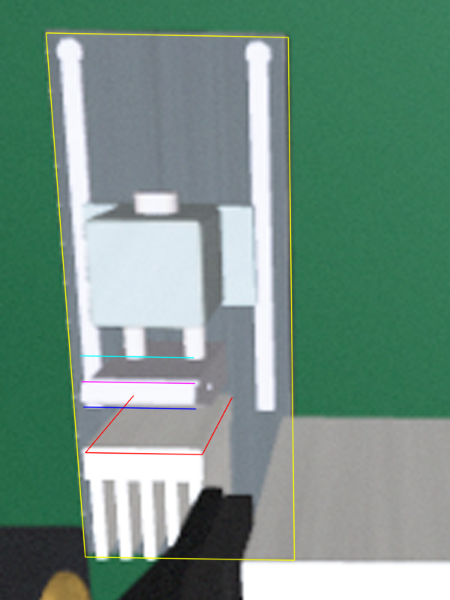

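The overlay fits the base and the heat sink's top edge. The jaw's face edge is at crop row 403, closest to the one-plate prediction at row 408 (two plates would be 382, three 356). So even the first plate may be snug, which the forces will show. Next, to above the gap.

```bash
python3 -m jog '[0.04,-0.005,-0.015,0,0.07,0.04,-0.009,-0.028,0,0,0.04,-0.008,-0.025,0,0,0.04,-0.0028,-0.0097,0,0,0.04,0,0,0.02,0,0.04,0,0,0.03,0,0.04,0,0,0.013,0,0.04,0,0,0,0,0.04,0,0,0,0]' 45
python3 - <<'E'
from h import *
o=robot.get_obs();R=Rn.from_quat(o['tool_rot']).as_matrix();print(o['position'],np.degrees(np.arctan2(R[1,0],R[0,0])),o['ft_force'])
F=fx((.5471,.1660),-10.9);print('shift to -23.5:',R.T@(F(-23.5,0,142)-o['position']))
im=robot.camera('wrist');cv2.imwrite('w4.png',im)
S=4; big=cv2.resize(im,None,fx=S,fy=S,interpolation=cv2.INTER_CUBIC)
import h
_p=proj; h.proj=lambda cam,X:_p(cam,X)*S
draw(big,'wrist',F); cv2.imwrite('pics/z4.png',cv2.resize(big[100*S:310*S,180*S:380*S],(571,600)))
E
```

```text
time: 9.43
position: [0.5258, 0.1708, 0.1433]
tool_rot: [0.995, -0.096, 0.001, -0.0]
ft_force: [-0.3, -0.2, -1.5]
grip_width: 0.0493
grip_force: 45.0
[0.52579081 0.17076547 0.14326104] -11.053536510781884 [-0.32891801 -0.19898503 -1.52683014]
shift to -23.5: [-0.00167455  0.0006551   0.00125785]
```

View pics/z4.png

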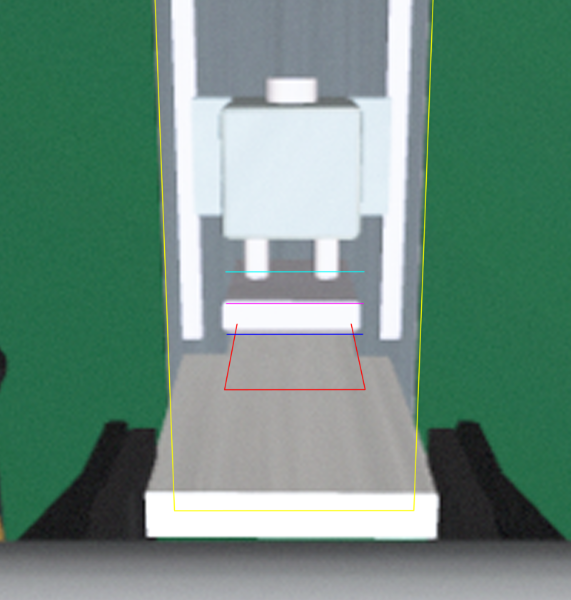

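```bash
python3 -m jog '[0.04,-0.0015,0,0,0,0.04,0,0,0.007,0,0.04,0,0,0.007,0,0.04,0,0,0.004,0,0.04,0,0,0.002,0,0.04,0,0,0,0]' 50
```

```text
time: 10.22
position: [0.5233, 0.1712, 0.1222]
tool_rot: [0.995, -0.096, -0.0, 0.0]
ft_force: [-0.4, 0.6, -1.6]
grip_width: 0.0492
grip_force: 50.0
```

```bash
python3 -m jog '[0.04,-0.0007,0,0,0,0.04,-0.0006,0,0,0,0.04,-0.0006,0,0,0,0.04,0,0,0,0]' 50; python3 -m jog '[0.04,0,0,0.003,0,0.04,0,0,0.003,0,0.04,0,0,0,0]' 50
```

```text
time: 10.72
position: [0.5221, 0.1715, 0.1227]
tool_rot: [0.995, -0.096, 0.001, -0.0]
ft_force: [0.8, -1.1, 0.0]
grip_width: 0.0493
grip_force: 50.0
time: 11.1
position: [0.5218, 0.1716, 0.1162]
tool_rot: [0.995, -0.096, 0.0, -0.0]
ft_force: [1.4, -0.1, -1.7]
grip_width: 0.0489
grip_force: 50.0
```

```bash
python3 -m jog '[0.04,0,0,0.003,0,0.04,0,0,0.003,0,0.04,0,0,0,0]' 55; python3 -m jog '[0.04,0,0,0.004,0,0.04,0,0,0.004,0,0.04,0,0,0,0]' 55
```

```text
time: 11.48
position: [0.5226, 0.1717, 0.111]
tool_rot: [0.995, -0.096, 0.001, -0.0]
ft_force: [1.2, 0.7, 4.5]
grip_width: 0.0496
grip_force: 55.0
time: 11.85
position: [0.5228, 0.1717, 0.1029]
tool_rot: [0.995, -0.096, 0.001, -0.0]
ft_force: [3.3, 0.0, 3.1]
grip_width: 0.0488
grip_force: 55.0
```

```bash
python3 -m jog '[0.04,0,0,0.005,0,0.04,0,0,0.006,0,0.04,0,0,0.006,0,0.04,0,0,0.006,0,0.04,0,0,0,0]' 55; python3 -m jog '[0.04,0,0,0.003,0,0.04,0,0,0.002,0,0.04,0,0,0,0]' 55
```

```text
time: 12.48
position: [0.5228, 0.1715, 0.0795]
tool_rot: [0.995, -0.096, 0.001, -0.0]
ft_force: [4.7, -0.6, 1.0]
grip_width: 0.0492
grip_force: 55.0
time: 12.85
position: [0.5228, 0.1715, 0.075]
tool_rot: [0.995, -0.096, 0.001, -0.0]
ft_force: [4.2, -0.8, 5.0]
grip_width: 0.0489
grip_force: 55.0
```

```bash
python3 -m jog '[0.04,0,0,0.0015,0,0.04,0,0,0,0]' 55; python3 -m jog '[0.04,0,0,0.0015,0,0.04,0,0,0,0]' 55;
```

```text
time: 13.1
position: [0.5229, 0.1715, 0.0743]
tool_rot: [0.995, -0.096, 0.002, -0.0]
ft_force: [3.3, -0.8, 10.2]
grip_width: 0.0487
grip_force: 55.0
time: 13.35
position: [0.523, 0.1717, 0.0741]
tool_rot: [0.995, -0.096, 0.002, -0.0]
ft_force: [0.5, -0.2, 18.7]
grip_width: 0.0489
grip_force: 55.0
```

```bash
python3 -m jog '[0.04,0,0,-0.0025,0,0.07,0,0,0,0,0.07,0,0,0,0,0.07,0,0,0,0,0.07,0,0,0,0,0.07,0,0,-0.02,0,0.0,0,0,-0.03,0,0,0,0,-0.02,0,0,0,0,0,0,0,0,0,0,0]' 30
python3 - <<'E'
from h import *
o=robot.get_obs();R=Rn.from_quat(o['tool_rot']).as_matrix();print(o['position'],np.degrees(np.arctan2(R[1,0],R[0,0])),o['ft_force'],o['grip_width'])
F=fx((.5471,.1660),-10.9);im=robot.camera('wrist');cv2.imwrite('w5.png',im);s=robot.camera('side');cv2.imwrite('s5.png',s)
S=4; big=cv2.resize(im,None,fx=S,fy=S,interpolation=cv2.INTER_CUBIC)
import h
_p=proj; h.proj=lambda cam,X:_p(cam,X)*S
draw(big,'wrist',F); 
q=np.array([proj('wrist',F(x,y,87)) for x,y in((-30,-25),(-22,-25),(-22,25),(-30,25))])*S
cv2.polylines(big,[np.round(q*16).astype(np.int32)],True,(0,128,255),1,cv2.LINE_AA,4)
cv2.imwrite('pics/z5.png',np.hstack([cv2.resize(big[100*S:310*S,200*S:360*S],(457,600)),cv2.resize(s[140:210,240:330],(343,600-333+0)) if 0 else np.vstack([cv2.resize(s[140:205,245:330],(343,262)),cv2.resize(s[215:295,255:345],(343,338))])]))
E
```

```text
time: 14.6
position: [0.5208, 0.1714, 0.1432]
tool_rot: [0.995, -0.096, -0.001, 0.0]
ft_force: [0.1, 0.2, 0.1]
grip_width: 0.0376
grip_force: 0.0
[0.52084203 0.17144588 0.14322896] -11.05161294945603 [0.13430937 0.21182039 0.09276381] 0.03759904416340837
```

View pics/z5.png

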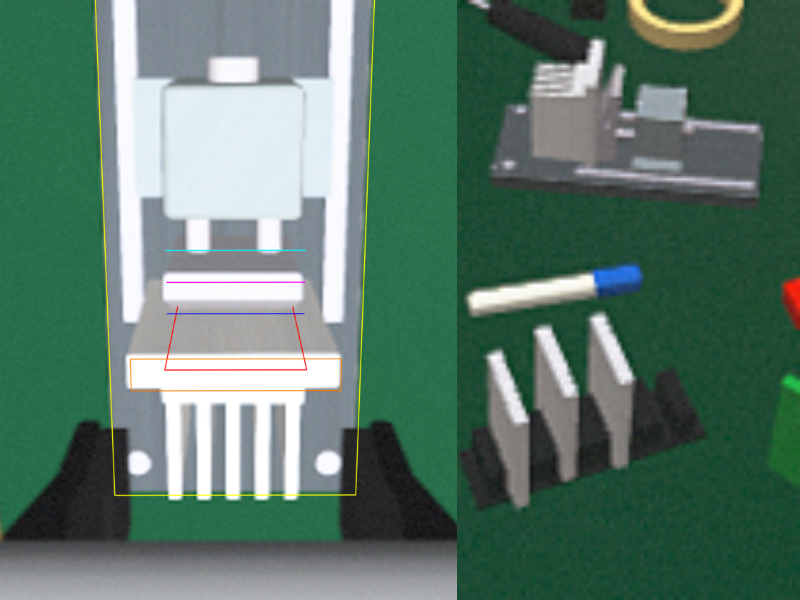

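The plate stands home in the gap: the orange outline for a top at 87 mm fits. The jaw's edge moved from about row 313 to row 303, roughly 2.6 mm back, so one plate is snug. The other three still stand in the rack. I'll confirm with one press using shut fingers.

```bash
python3 -m jog '[0,0,0,0.01,0,0,0,0,0.02,0,0,0,0,0.016,0,0,0,0,0,0,0,0,0,0.003,0,0,0,0,0.003,0,0,0,0,0,0]' 30; python3 -m jog '[0,0,0,0.0015,0,0,0,0,0,0]'
```

```text
time: 15.58
position: [0.5217, 0.1716, 0.0921]
tool_rot: [0.995, -0.096, 0.0, -0.0]
ft_force: [-0.1, -0.2, -0.4]
grip_width: 0.0005
grip_force: 0.0
time: 15.82
position: [0.5216, 0.1716, 0.0905]
tool_rot: [0.995, -0.096, 0.0, -0.0]
ft_force: [0.1, 0.1, -0.1]
grip_width: 0.0003
grip_force: 0.0
```

```bash
python3 -m jog '[0,0,0,0.002,0,0,0,0,0,0]'; python3 -m jog '[0,0,0,0.0015,0,0,0,0,0,0]'; python3 -m jog '[0,0,0,0.001,0,0,0,0,0,0]';
```

```text
time: 16.08
position: [0.5218, 0.1717, 0.0887]
tool_rot: [0.995, -0.096, 0.0, -0.0]
ft_force: [-0.5, 0.8, 0.8]
grip_width: 0.0003
grip_force: 0.9
time: 16.32
position: [0.5222, 0.1723, 0.0883]
tool_rot: [0.995, -0.096, 0.001, -0.001]
ft_force: [-1.5, 2.9, 10.0]
grip_width: 0.0
grip_force: 4.7
time: 16.58
position: [0.5228, 0.1725, 0.0882]
tool_rot: [0.995, -0.096, 0.002, -0.001]
ft_force: [-1.9, 2.8, 13.1]
grip_width: 0.0008
grip_force: 7.1
```

```bash
python3 -m jog '[0,0,0,-0.01,0,0,0,0,-0.03,0,0,0,0,-0.04,0,0,0,0,-0.04,0,0,0,0,0,0,0,0,0,0,0]'
python3 - <<'E'
from h import *
F=fx((.5471,.1660),-10.9);im=robot.camera('wrist');s=robot.camera('side')
S=4; big=cv2.resize(im,None,fx=S,fy=S,interpolation=cv2.INTER_CUBIC)
import h
_p=proj; h.proj=lambda cam,X:_p(cam,X)*S
draw(big,'wrist',F)
q=np.array([proj('wrist',F(x,y,87)) for x,y in((-30,-25),(-22,-25),(-22,25),(-30,25))])*S
cv2.polylines(big,[np.round(q*16).astype(np.int32)],True,(0,128,255),1,cv2.LINE_AA,4)
cv2.imwrite('pics/z6.png',np.hstack([cv2.resize(big[100*S:310*S,200*S:360*S],(457,600)),np.vstack([cv2.resize(s[140:205,245:330],(343,262)),cv2.resize(s[215:295,255:345],(343,338))])]))
E
```

```text
time: 17.32
position: [0.5208, 0.1714, 0.2055]
tool_rot: [0.995, -0.096, -0.001, 0.0]
ft_force: [-1.0, -0.1, -0.3]
grip_width: 0.0004
grip_force: 0.0
```

View pics/z6.png

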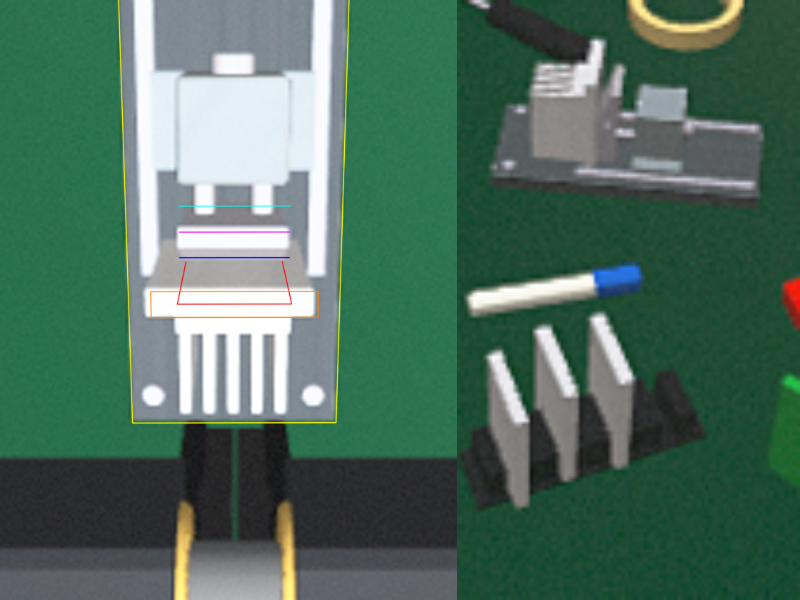

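The plate is seated at full depth between the heat sink and the pushed-back jaw (edge at row 249 against 258 at rest). The arm is clear and the other three plates are standing in the rack.

```bash
python3 -c "
from rig import robot
print(robot.hand_in())"
```

```text
the job is handed in; nothing more can be done
None
```

The pack is snug with one plate, pressed fully home against the spring (the jaw moved back about 2.6 mm in the images); the other three plates still stand in the rack, and the job was handed in at about 17 s.

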